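# Hold the contact tag reader half pressed on the sleeve coupler

## Robot

A 7-joint arm with a two-finger parallel gripper is mounted at the origin on the work surface. World frame = base frame: x ahead of the robot, y to its left, z up, the work surface at z = 0. Lengths are in m, angles in rad, forces in N, time in s.
With the tool pointing down it reaches from about 0.35 to 0.9 m from the base axis. Payload 8.1 kg.
Tool frame: the origin (TCP) lies between the finger pads, 19 mm behind the fingertips; this is the grasp point; z points along the fingers, y is the line along which they close (so a half turn about z gives the same grasp; the last joint's range is limited). The gripper opens to 92 mm and grips with 3 to 60 N. Pads are 19 mm wide; open, the fingers measure 130 mm over their backs; the gripper's body (75 mm by 190 mm) begins 47 mm behind the grasp point.
Start: joints at [1.05, 0.434, 0.025, 1.573, -0.012, 1.134, -0.075], TCP at [0.254, -0.571, 0.246] pointing down, gripper open.
Joint ranges: [-2.62, 2.62], [-0.44, 2.09], [-1.27, 1.32], [0.08, 2.57], [-1.32, 4.46], [0.12, 2], [-2.74, 2.74]. Speed limits (rad/s): [2.22, 2.22, 3.01, 3.01, 3.14, 3.14, 3.14].

## Interface

Orientations are given as [roll, pitch, yaw] about the fixed x, y, z axes, in that order (R = Rz(yaw) Ry(pitch) Rx(roll)).
In Python, from plant import readout, vision, robot, search_frame, place_of gives the robot as it stands. The module is installed in compiled form; this text tells all that it offers.
- The arm moves only by the shell command python3 -m pendant 'ROWS' [FORCE]. ROWS is JSON, a list of rows, each an object of numbers: "dx", "dy", "dz": the shift along the tool's x, y, z normalised to -1 to 1, where 1 is 0.04 m; "twist": the turn about the tool's z normalised to -1 to 1, where 1 is 6 degrees; "hand": the opening, from 0 (shut) to 1 (fully open). In form: [{"dx": .., "dy": .., "dz": .., "twist": .., "hand": ..}, ...]. A call has 1 to 20 rows; each row shifts and turns the commanded pose from where the row before left it, along the tool's axes as they then stand; what a row does not reach is not made up. A row lasts 1/12 s, in which the tool goes at most 41.7 mm and 7.16 degrees, less where a joint would pass 70% of its speed; a pose out of reach is approached as far as the arm can. A call with a number of a shift or a turn outside -1 to 1 is refused whole. A call with a gripper value outside its range is refused whole. The fingers move at their own pace and stop on an object; FORCE is the grip in N (left out, the last holds). Time passes only in rows, so rows that do not move let the fingers close. It gives the time, the measured TCP pose, the force, the opening and the grip force at its end, in the units of the state.
- readout.observe(): the state, without advancing time (a new reading comes with each control period).
- vision.grab_frame(name): name is "scene" or "top" or "wrist"; returns a dict with "pixels" (384x512x3 uint8, blue, green, red), "depth" (384x512 float32, m along the optical axis (not along the pixel's ray), 0 where there is no reading), "fovy" (degrees; the focal length in pixels is half the picture's height over the tangent of half this angle, whatever the lens; pixels are square), "cx", "cy" (the principal point, pixels), "world_to_cam" (4x4, takes a point from world to camera coordinates). Camera axes: x right, y up, looking along -z (the intrinsics and any distortion apply to the point x, -y, -z); pixel columns grow to the right and rows downward; lengths in m; the calibration is good to about 2 mm. A picture is of the moment at which its call begins.
- robot.finish_job(): hands the job in; it is judged then, once.
Trained networks look in a picture, given as the dict that the camera call returned (one of the last four; its "shot" number tells which), for a name from the list of things; names that differ only in an ending like _2 or _b are one class to them, and where a whole thing is asked for, a point or a joint stands for the part that bears it (a point fixed in the world has none). Each returns a list of dicts, best first, with "conf" (0 to 1); they miss things now and then, are a little off and sometimes report something else, mostly with a low value. They report only what shows in the picture. A call takes as long as a camera call.
- search_frame(target, picture): "location" ([x, y, z] in m, in world coordinates, good to about 4 mm: the middle of the surface that is visible of it).
- place_of(target, picture): "location" ([x, y, z] in m, in world coordinates, good to about 4 mm: a listed point, or the origin of a listed thing).
The state is a dict: "t": time; "q": joint angles; "dq": joint speeds; "effort": joint torques, N m; "tcp_pos": TCP position; "orientation": TCP orientation; "contact_force": force on the tool from outside, world axes, zero at the start; "moment": the same for the moment, N m; "gripper_width": finger opening in m; "grip_force": force on a finger pad.
Only numpy, scipy, OpenCV 4.12 (cv2) and the standard library are available. Lean on these libraries where they do the work, as an engineer would, in place of code of your own. Each camera call takes 0.05 s, during which the arm holds its last target. There are 200 camera calls.

## Task

Lift the black hand-held tag reader out of its holder, keep it upright and aim it straight down at the middle of the round read boss on the clamped sleeve coupler, holding it still two or three centimetres above the boss for at least a second so that it wakes. Then press it down on the boss until its sprung nose is pushed half way in (about 6 of its 12 mm; never let it hit its stop), and finish there: the program ends with the gripper still holding the reader upright, pressed and steady. Do not disturb the other couplers, the end cap or the canister.

Things in the scene. Friction and masses are not known exactly. Their poses are not given: they have to be found in the camera images.
- reader: Loose tag reader upright in the holder, about 0.25 kg. Origin: nose end when fully out; z up along the reader. Heights over it: steel nose (18 mm wide) to 20 mm; 26 mm barrel 20-55; round flange, 42 mm, 55-61 (rests on the holder's rim); black flat-sided grip 61-125, 36 mm along x, 30 mm along y; top 127. Grasp from above across the 30 mm (fingers closing along y), TCP 100 mm over the origin.
- reader_tip (a point): Centre of the end face of the reader's sprung nose; it moves up the reader as the nose is pushed in. Axes as the reader's.
- reader_nose (a joint): How far the reader's sprung nose is pushed in, in m: 0 fully out (as at the start), 0.012 at its stop; half way is 0.006. Spring with preload: it starts to move at about 3.2 N and takes 0.8 N more per mm (about 8 N half way, 12.8 N at the stop).
- holder: Fixed steel holder: 90 mm square base plate with an upright round cup, 50 mm outer diameter, 30 mm bore, rim 70 mm above the shelf. Origin: centre of its underside, on the shelf's top (z = 0.020). The reader hangs 55 mm deep in it, so it must rise at least 60 mm to come clear.
- sleeve: Grey cast sleeve coupler, a level open tube 150 mm long, 60 mm outer diameter, fixed on a steel post of varying height, at any yaw. Tube along y, its axis 50 mm above the origin; a lip with two bolts along its +x side, 48 mm out, bolt heads 76 mm up. On top, 45 mm from the middle towards +y, stands the round read boss; towards -y only a low oblong rib, 83 mm up.
- read_boss (a point): Centre of the flat top of the read boss: a plain round boss 30 mm in diameter standing 8 mm above the tube's top, at (0, 0.045, 0.088) in the coupler's frame. z is up.
- right_angle: Bystander: rusty right-angle coupler, two tube clamps stacked crosswise, about 100 mm wide and 100 mm high, loose on the shelf. Origin: centre of its underside.
- swivel: Bystander: zinc swivel coupler, two stacked clamps set askew, about 100 mm wide and 100 mm high, loose on the shelf. Origin: centre of its underside.
- end_cap: Bystander: red plastic end cap, a round plug 54 mm in diameter, 34 mm high, loose on the shelf. Origin: centre of its underside.
- canister: Bystander: squat steel canister with a knurled screw lid, 84 mm in diameter, 68 mm high, loose on the shelf. Origin: centre of its underside.

How it is judged:
On the way, in this order (a step that is already met when the one before it is completed fails the run):
1. the reader is out of its holder, held by the fingers (z of reader_tip in the frame of holder above 0.072 m and contact force between the fingers and reader above 1 N and contact force between reader and holder below 0.1 N), for 0.2 s.
2. the reader is held still and upright for a second, its nose 10 to 50 mm straight above the middle of the read boss (horizontal distance between reader_tip and read_boss below 0.01 m and angle between reader's own z axis and vertical below 0.15 rad and z of reader_tip in the frame of read_boss between 0.01 and 0.05 m and linear speed of reader below 0.03 m/s and contact force between the fingers and reader above 1 N), for 0.9 s.
At the end, for the whole second after the job is handed in: Through the last second the reader is gripped, steady and upright (within 0.15 rad), its nose's end on top of the read boss within 10 mm of the middle and pressing on it (2 to 20 N), and the nose is pushed in between 3.5 and 8.5 mm. The program ends while holding it so (value of joint reader_nose between 0.0035 and 0.0085 m and horizontal distance between reader_tip and read_boss below 0.01 m and z of reader_tip in the frame of read_boss between -0.004 and 0.004 m and angle between reader's own z axis and vertical below 0.15 rad and contact force between reader and sleeve between 2 and 20 N and contact force between the fingers and reader above 1 N and contact force between reader and holder below 0.1 N and linear speed of reader below 0.02 m/s); the arm keeps its last pose, push and grip.
It fails at once if the sprung nose is pushed to its stop (beyond 11.3 mm) (value of joint reader_nose above 0.0113 m).
It fails at once if bystander right_angle is moved more than 15 mm (distance of right_angle from where it was at the start of the episode above 0.015 m).
It fails at once if bystander swivel is moved more than 15 mm (distance of swivel from where it was at the start of the episode above 0.015 m).
It fails at once if bystander end_cap is moved more than 15 mm (distance of end_cap from where it was at the start of the episode above 0.015 m).
It fails at once if bystander canister is moved more than 15 mm (distance of canister from where it was at the start of the episode above 0.015 m).
It also fails if it takes over 54 s, if anything falls off the work surface, if the arm or the gripper's body presses on something with over 40 N, if the wrist force passes 120 N, or if a joint passes its speed limit or range.

## Working session

There is one attempt and no reset: what is moved stays moved. The work goes in short steps, Python scripts to look and compute and a shell command to move; the robot and the scene stay as the last step left them, time stands still between calls to the robot, and variables do not carry over. Pictures are saved under pics/ and viewed, at most 10 in all, crops included, and the job is handed in when it is done.

```bash
mkdir -p pics; cat > h.py <<'E'
from plant import readout, vision, robot, search_frame, place_of
import numpy as np, cv2
def world(f,u,v,d=None):
    d=f["depth"][int(v),int(u)] if d is None else d
    fl=192/np.tan(np.radians(f["fovy"])/2)
    p=np.array([(u-f["cx"])/fl*d,-(v-f["cy"])/fl*d,-d,1])
    return (np.linalg.inv(f["world_to_cam"])@p)[:3]
E
python3 - <<'E'
from h import *
s=readout.observe(); print(s)
ims=[]
for n in ("top","scene"):
    f=vision.grab_frame(n); cv2.imwrite(f"pics/{n}0.png",f["pixels"])
    print(n,[k for k in f if k not in("pixels","depth")],f["fovy"],f["cx"],f["cy"])
    for t in ("reader","holder","sleeve","read_boss","right_angle","swivel","end_cap","canister"):
        print(t,[(np.round(r["location"],3),round(r["conf"],2)) for r in place_of(t,f)[:2]])
E
```

```text
{'t': 0.0, 'q': array([ 1.05042562,  0.43522709,  0.02493169,  1.57407502, -0.01157457,
        1.13400926, -0.07507214]), 'dq': array([-0.00063964,  0.00055755, -0.0004942 ,  0.00014879, -0.00067347,
       -0.00106639, -0.00084269]), 'effort': array([-1.12582176e-03, -6.67827559e+01,  9.84255038e-01, -3.14455533e+01,
       -6.05967036e-02,  4.27503360e-02,  1.67203784e-04]), 'tcp_pos': array([ 0.253349  , -0.5708275 ,  0.24475047]), 'orientation': array([-3.14002538e+00,  1.48545016e-04,  4.17777330e-01]), 'contact_force': array([-0.02683703, -0.75091222, -0.39203603]), 'moment': array([-0.02732222, -0.01449804,  0.027849  ]), 'grip_force': 0.0, 'gripper_width': 0.09195963832251795}
top ['fovy', 'cx', 'cy', 'world_to_cam', 'shot'] 49.67854104285142 250.80647069484758 191.98521249858467
reader [(array([ 0.503, -0.211,  0.036]), 0.56)]
holder [(array([ 0.504, -0.208,  0.019]), 0.87)]
sleeve [(array([0.515, 0.232, 0.021]), 0.74), (array([0.738, 0.016, 0.024]), 0.29)]
read_boss [(array([0.526, 0.278, 0.116]), 0.68)]
right_angle [(array([ 0.505, -0.204,  0.022]), 0.66), (array([0.74 , 0.214, 0.023]), 0.62)]
swivel [(array([ 0.721, -0.254,  0.026]), 0.96)]
end_cap [(array([ 0.478, -0.007,  0.018]), 0.83)]
canister []
scene ['fovy', 'cx', 'cy', 'world_to_cam', 'shot'] 54.16996861929699 257.845191948496 186.20997363694104
reader [(array([ 0.504, -0.21 ,  0.036]), 0.67)]
holder [(array([ 0.504, -0.211,  0.02 ]), 0.8)]
sleeve [(array([0.52 , 0.241, 0.025]), 0.7)]
read_boss [(array([0.531, 0.282, 0.114]), 0.65), (array([0.738, 0.212, 0.023]), 0.56)]
right_angle [(array([0.738, 0.212, 0.023]), 0.94), (array([0.738, 0.019, 0.022]), 0.4)]
swivel [(array([ 0.719, -0.256,  0.021]), 0.78)]
end_cap [(array([ 0.476, -0.006,  0.023]), 0.83)]
canister [(array([0.737, 0.017, 0.023]), 0.65)]
```

```bash
python3 - <<'E'
from h import *
f=vision.grab_frame("top"); 
def px(p):
    c=f["world_to_cam"]@np.r_[p,1]; fl=192/np.tan(np.radians(f["fovy"])/2)
    return f["cx"]+fl*c[0]/-c[2], f["cy"]-fl*c[1]/-c[2]
print("cam",np.linalg.inv(f["world_to_cam"])[:3,3].round(3))
for p in ([.503,-.21,.162],[.528,.28,.115]): print(p,np.round(px(p),1))
d=f["depth"]
h,w=d.shape; vv,uu=np.mgrid[:h,:w]
fl=192/np.tan(np.radians(f["fovy"])/2)
P=np.stack([(uu-f["cx"])/fl*d,-(vv-f["cy"])/fl*d,-d,np.ones_like(d)],-1)@np.linalg.inv(f["world_to_cam"]).T
np.save("top.npy",P[...,:3].astype(np.float32)); X,Y,Z=P[...,0],P[...,1],P[...,2]
def box(m,n):
    pts=np.c_[X[m],Y[m]].astype(np.float32); r=cv2.minAreaRect(pts*1000); print(n,m.sum(),pts.mean(0).round(4),np.median(Z[m]).round(4),r)
near=lambda x,y,r:(abs(X-x)<r)&(abs(Y-y)<r)&(d>0)
m=near(.503,-.21,.04)&(Z>.15); box(m,"grip top")
print(np.percentile(Z[m],[5,50,95]))
m=near(.52,.24,.12)&(Z>.085); box(m,"sleeve")
m2=m&near(.528,.28,.03); print("boss region z",np.percentile(Z[m2],[50,80,90,95,99]))
zt=np.percentile(Z[m2],92)
box(m2&(Z>zt-.005),"boss")
a=cv2.resize(f["pixels"][90:330,60:460] if 0 else f["pixels"],(768,576)); cv2.imwrite("pics/top1.png",a)
for n,(u,v) in dict(r=px([.503,-.21,.162]),b=px([.528,.28,.115])).items():
    u,v=int(u),int(v); c=f["pixels"][max(v-45,0):v+45,max(u-45,0):u+45]
    cv2.imwrite(f"pics/{n}.png",cv2.resize(c,(390,390),interpolation=cv2.INTER_CUBIC))
cv2.imwrite("pics/rb.png",np.hstack([cv2.imread("pics/r.png"),cv2.imread("pics/b.png")]))
E
```

```text
cam [ 0.519 -0.009  1.062]
[0.503, -0.21, 0.162] [353.8 222. ]
[0.528, 0.28, 0.115] [134.4 213.1]
grip top 243 [ 0.5087 -0.2039] 0.1607 ((508.8092041015625, -204.9866485595703), (30.17957878112793, 36.618675231933594), 37.52866744995117)
[0.15537804 0.16069072 0.16401759]
sleeve 1957 [0.5269 0.2333] 0.1014 ((527.945068359375, 233.85411071777344), (150.52627563476562, 76.519775390625), 76.76741790771484)
boss region z [0.10335968 0.11268009 0.11482039 0.11570573 0.11701539]
boss 135 [0.5284 0.2797] 0.1146 ((530.68359375, 282.5401306152344), (35.228790283203125, 29.278915405273438), 55.778568267822266)
```

View pics/top1.png

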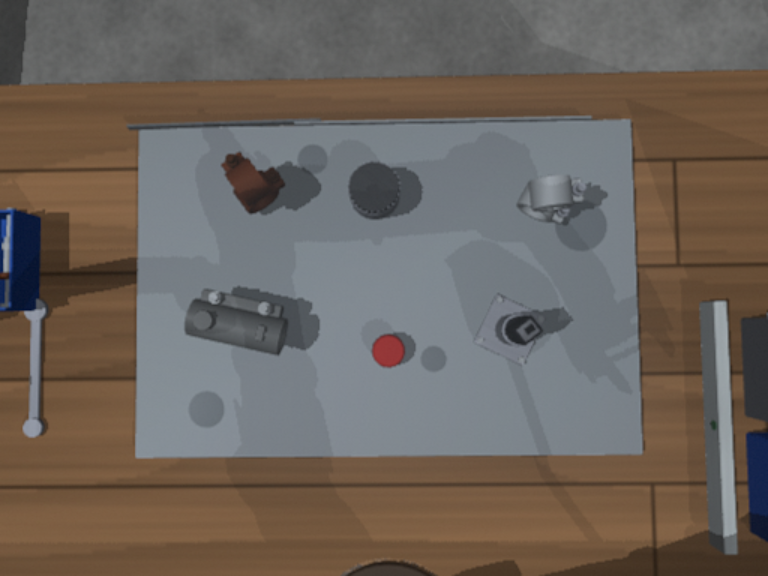

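View pics/rb.png

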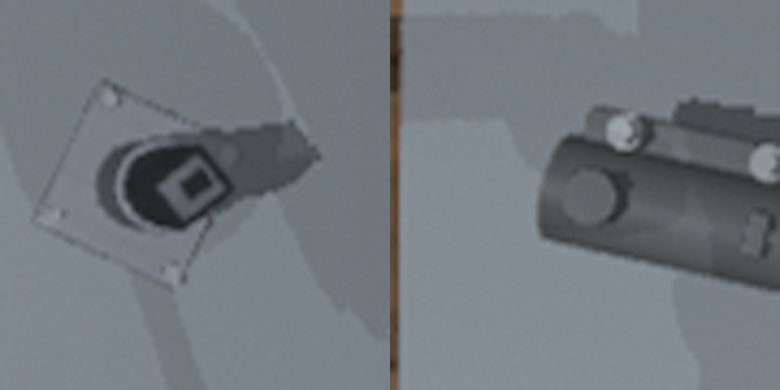

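The top view shows the reader in its holder at about (352,218) in full-size pixels, with the grip's 30 mm side along about 37°. The boss is on the far-left end of the sleeve at about (136,212). I'll translate first, then twist about -104°.

```bash
python3 -m pendant '[{"dx":0.525,"dy":-0.318,"dz":-0.055,"twist":0,"hand":1},{"dx":0.525,"dy":-0.318,"dz":-0.055,"twist":0,"hand":1},{"dx":0.525,"dy":-0.318,"dz":-0.055,"twist":0,"hand":1},{"dx":0.525,"dy":-0.318,"dz":-0.055,"twist":0,"hand":1},{"dx":0.525,"dy":-0.318,"dz":-0.055,"twist":0,"hand":1},{"dx":0.525,"dy":-0.318,"dz":-0.055,"twist":0,"hand":1},{"dx":0.525,"dy":-0.318,"dz":-0.055,"twist":0,"hand":1},{"dx":0.525,"dy":-0.318,"dz":-0.055,"twist":0,"hand":1},{"dx":0.525,"dy":-0.318,"dz":-0.055,"twist":0,"hand":1},{"dx":0.525,"dy":-0.318,"dz":-0.055,"twist":0,"hand":1},{"dx":0.525,"dy":-0.318,"dz":-0.055,"twist":0,"hand":1},{"dx":0.525,"dy":-0.318,"dz":-0.055,"twist":0,"hand":1},{"dx":0.525,"dy":-0.318,"dz":-0.055,"twist":0,"hand":1},{"dx":0.525,"dy":-0.318,"dz":-0.055,"twist":0,"hand":1},{"dx":0.525,"dy":-0.318,"dz":-0.055,"twist":0,"hand":1},{"dx":0.525,"dy":-0.318,"dz":-0.055,"twist":0,"hand":1},{"dx":0.525,"dy":-0.318,"dz":-0.055,"twist":0,"hand":1},{"dx":0.525,"dy":-0.318,"dz":-0.055,"twist":0,"hand":1}]'
python3 -m pendant '[{"twist":-0.96,"hand":1},{"twist":-0.96,"hand":1},{"twist":-0.96,"hand":1},{"twist":-0.96,"hand":1},{"twist":-0.96,"hand":1},{"twist":-0.96,"hand":1},{"twist":-0.96,"hand":1},{"twist":-0.96,"hand":1},{"twist":-0.96,"hand":1},{"twist":-0.96,"hand":1},{"twist":-0.96,"hand":1},{"twist":-0.96,"hand":1},{"twist":-0.96,"hand":1},{"twist":-0.96,"hand":1},{"twist":-0.96,"hand":1},{"twist":-0.96,"hand":1},{"twist":-0.96,"hand":1},{"twist":-0.96,"hand":1},{"twist":0,"hand":1},{"twist":0,"hand":1}]'
cat > look.py <<'E'
from h import *
import sys
f=vision.grab_frame("wrist"); cv2.imwrite(f"pics/{sys.argv[1]}.png",f["pixels"])
s=readout.observe(); print(s["t"],s["tcp_pos"].round(4),np.degrees(s["orientation"]).round(2),s["q"].round(2),s["contact_force"].round(2))
for t in sys.argv[2:]: print(t,[(np.round(r["location"],4),round(r["conf"],2)) for r in place_of(t,f)[:2]])
print("cam",np.linalg.inv(f["world_to_cam"])[:3,3].round(3))
d=f["depth"]; vv,uu=np.mgrid[:384,:512]; fl=192/np.tan(np.radians(f["fovy"])/2)
P=(np.stack([(uu-f["cx"])/fl*d,-(vv-f["cy"])/fl*d,-d,np.ones_like(d)],-1)@np.linalg.inv(f["world_to_cam"]).T)[...,:3]
P[d<=0]=np.nan
np.save(f"pics/{sys.argv[1]}.npy",P)
E
python3 look.py w1 reader holder
python3 - <<'E'
import numpy as np,cv2
P=np.load("pics/w1.npy");X,Y,Z=P[...,0],P[...,1],P[...,2]
for lo,hi in((.155,.17),(.088,.102)):
    m=(Z>lo)&(Z<hi)&(abs(X-.506)<.05)&(abs(Y+.208)<.05)
    p=P[m]; print(lo,len(p)); 
    if len(p)>20: print(np.median(p[:,2]),p.mean(0),cv2.minAreaRect((p[:,:2]*1000).astype(np.float32)), cv2.minEnclosingCircle((p[:,:2]*1000).astype(np.float32)))
E
```

```text
t: 2.45
tcp_pos: [0.5067, -0.2076, 0.2854]
orientation: [3.141, -0.0, 0.418]
contact_force: [0.7, -1.5, -0.5]
gripper_width: 0.0914
grip_force: 0.0
2.5 [ 0.51   -0.2022  0.2859] [-179.93   -0.21   24.28] [ 0.41  0.29 -0.17  1.69  0.05  1.16 -0.92] [2.89 3.79 0.44]
reader [(array([ 0.5083, -0.2101,  0.034 ]), 0.62)]
holder [(array([ 0.5078, -0.2056,  0.0204]), 0.9), (array([ 0.5064, -0.2096,  0.0339]), 0.31)]
cam [ 0.582 -0.175  0.424]
0.155 1227
0.160618510071095 [ 0.50942136 -0.20653005  0.16040974] ((508.1654357910156, -207.0343780517578), (30.13018226623535, 36.048370361328125), 37.47706604003906) ((508.3100280761719, -206.8806610107422), 21.673622131347656)
0.088 414
0.0902696876635207 [ 0.52125804 -0.20235398  0.0921369 ] ((516.9512329101562, -204.47593688964844), (30.927453994750977, 48.85378646850586), 15.484724044799805) ((508.30059814453125, -206.8111114501953), 24.668012619018555)schema error: expected keys dx, dy, dz, twist, hand
```

View pics/w1.png

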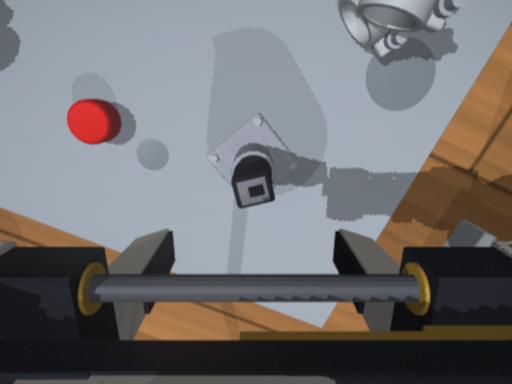

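The wrist view shows the reader grip at (253,190) between the open fingers. Its centre measures (0.508, -0.207) with the 30 mm side at 37.5°, and both the 30x36 mm size and the 0.161 m height match. The twist call was refused because every key must be given, so I'm repeating it with all of them.

```bash
python3 -m pendant '[{"dx":0,"dy":0,"dz":0,"twist":-0.96,"hand":1},{"dx":0,"dy":0,"dz":0,"twist":-0.96,"hand":1},{"dx":0,"dy":0,"dz":0,"twist":-0.96,"hand":1},{"dx":0,"dy":0,"dz":0,"twist":-0.96,"hand":1},{"dx":0,"dy":0,"dz":0,"twist":-0.96,"hand":1},{"dx":0,"dy":0,"dz":0,"twist":-0.96,"hand":1},{"dx":0,"dy":0,"dz":0,"twist":-0.96,"hand":1},{"dx":0,"dy":0,"dz":0,"twist":-0.96,"hand":1},{"dx":0,"dy":0,"dz":0,"twist":-0.96,"hand":1},{"dx":0,"dy":0,"dz":0,"twist":-0.96,"hand":1},{"dx":0,"dy":0,"dz":0,"twist":-0.96,"hand":1},{"dx":0,"dy":0,"dz":0,"twist":-0.96,"hand":1},{"dx":0,"dy":0,"dz":0,"twist":-0.96,"hand":1},{"dx":0,"dy":0,"dz":0,"twist":-0.96,"hand":1},{"dx":0,"dy":0,"dz":0,"twist":-0.96,"hand":1},{"dx":0,"dy":0,"dz":0,"twist":-0.96,"hand":1},{"dx":0,"dy":0,"dz":0,"twist":-0.96,"hand":1},{"dx":0,"dy":0,"dz":0,"twist":-0.96,"hand":1},{"dx":0,"dy":0,"dz":0,"twist":0,"hand":1},{"dx":0,"dy":0,"dz":0,"twist":0,"hand":1}]'
python3 look.py w2 reader holder
python3 - <<'E'
import numpy as np,cv2
P=np.load("pics/w2.npy");X,Y,Z=P[...,0],P[...,1],P[...,2]
m=(Z>.155)&(Z<.17)&(abs(X-.506)<.05)&(abs(Y+.208)<.05)
p=P[m]; print(len(p),np.median(p[:,2]),p.mean(0),cv2.minAreaRect((p[:,:2]*1000).astype(np.float32)))
E
```

```text
t: 4.27
tcp_pos: [0.5056, -0.2097, 0.285]
orientation: [-3.141, -0.0, 2.223]
contact_force: [0.9, -0.0, 0.1]
gripper_width: 0.0915
grip_force: 0.0
4.3167 [ 0.5057 -0.2095  0.2851] [-179.98    0.    127.34] [ 0.66  0.32 -0.49  1.67  0.16  1.18  0.79] [-0.3   0.74 -0.08]
reader [(array([ 0.5069, -0.2117,  0.0344]), 0.74)]
holder [(array([ 0.5051, -0.2108,  0.016 ]), 0.62)]
cam [ 0.458 -0.146  0.424]
1236 0.16053312383095666 [ 0.50750323 -0.20593254  0.16028913] ((507.9490966796875, -206.75518798828125), (29.753206253051758, 35.04378128051758), 38.32777404785156)
```

```bash
python3 -m pendant '[{"dx":0.015,"dy":0.085,"dz":0,"twist":-0.05,"hand":1},{"dx":0,"dy":0,"dz":0.35,"twist":0,"hand":1},{"dx":0,"dy":0,"dz":0.35,"twist":0,"hand":1},{"dx":0,"dy":0,"dz":0.35,"twist":0,"hand":1},{"dx":0,"dy":0,"dz":0.35,"twist":0,"hand":1},{"dx":0,"dy":0,"dz":0.35,"twist":0,"hand":1},{"dx":0,"dy":0,"dz":0.35,"twist":0,"hand":1},{"dx":0,"dy":0,"dz":0.35,"twist":0,"hand":1},{"dx":0,"dy":0,"dz":0.35,"twist":0,"hand":1},{"dx":0,"dy":0,"dz":0.35,"twist":0,"hand":1},{"dx":0,"dy":0,"dz":0.25,"twist":0,"hand":1},{"dx":0,"dy":0,"dz":0.2,"twist":0,"hand":1},{"dx":0,"dy":0,"dz":0.15,"twist":0,"hand":1},{"dx":0,"dy":0,"dz":0,"twist":0,"hand":1},{"dx":0,"dy":0,"dz":0,"twist":0,"hand":1},{"dx":0,"dy":0,"dz":0,"twist":0,"hand":1}]'
python3 -m pendant '[{"dx":0,"dy":0,"dz":0,"twist":0,"hand":0.2},{"dx":0,"dy":0,"dz":0,"twist":0,"hand":0.1},{"dx":0,"dy":0,"dz":0,"twist":0,"hand":0},{"dx":0,"dy":0,"dz":0,"twist":0,"hand":0},{"dx":0,"dy":0,"dz":0,"twist":0,"hand":0},{"dx":0,"dy":0,"dz":0,"twist":0,"hand":0},{"dx":0,"dy":0,"dz":0,"twist":0,"hand":0},{"dx":0,"dy":0,"dz":0,"twist":0,"hand":0},{"dx":0,"dy":0,"dz":0,"twist":0,"hand":0},{"dx":0,"dy":0,"dz":0,"twist":0,"hand":0},{"dx":0,"dy":0,"dz":0,"twist":0,"hand":0},{"dx":0,"dy":0,"dz":0,"twist":0,"hand":0}]' 35
```

```text
t: 5.75
tcp_pos: [0.509, -0.2062, 0.1357]
orientation: [3.141, 0.001, 2.232]
contact_force: [0.6, 0.5, 0.0]
gripper_width: 0.0917
grip_force: 0.0
t: 6.75
tcp_pos: [0.5084, -0.2062, 0.1351]
orientation: [-3.141, -0.0, 2.232]
contact_force: [-0.1, -0.6, -0.1]
gripper_width: 0.0299
grip_force: 35.0
```

```bash
python3 -m pendant '[{"dx":0,"dy":0,"dz":-0.1,"twist":0,"hand":0},{"dx":0,"dy":0,"dz":-0.2,"twist":0,"hand":0},{"dx":0,"dy":0,"dz":-0.25,"twist":0,"hand":0},{"dx":0,"dy":0,"dz":-0.25,"twist":0,"hand":0},{"dx":0,"dy":0,"dz":-0.25,"twist":0,"hand":0},{"dx":0,"dy":0,"dz":-0.25,"twist":0,"hand":0},{"dx":0,"dy":0,"dz":-0.25,"twist":0,"hand":0},{"dx":0,"dy":0,"dz":-0.25,"twist":0,"hand":0},{"dx":0,"dy":0,"dz":-0.25,"twist":0,"hand":0},{"dx":0,"dy":0,"dz":-0.25,"twist":0,"hand":0},{"dx":0,"dy":0,"dz":-0.25,"twist":0,"hand":0},{"dx":0,"dy":0,"dz":-0.25,"twist":0,"hand":0},{"dx":0,"dy":0,"dz":-0.25,"twist":0,"hand":0},{"dx":0,"dy":0,"dz":-0.25,"twist":0,"hand":0},{"dx":0,"dy":0,"dz":-0.25,"twist":0,"hand":0},{"dx":0,"dy":0,"dz":-0.25,"twist":0,"hand":0},{"dx":0,"dy":0,"dz":0,"twist":0,"hand":0},{"dx":0,"dy":0,"dz":0,"twist":0,"hand":0},{"dx":0,"dy":0,"dz":0,"twist":0,"hand":0}]'
python3 - <<'E'
from h import *
f=vision.grab_frame("scene"); cv2.imwrite("pics/s2.png",f["pixels"])
for t in ("reader","reader_tip","read_boss"): print(t,[(np.round(r["location"],4),round(r["conf"],2)) for r in place_of(t,f)[:2]])
print(readout.observe()["contact_force"])
E
```

```text
t: 8.33
tcp_pos: [0.5083, -0.2061, 0.2867]
orientation: [-3.141, -0.0, 2.232]
contact_force: [-0.5, 0.9, -2.1]
gripper_width: 0.03
grip_force: 35.0
reader [(array([ 0.5068, -0.2102,  0.1866]), 0.6)]
reader_tip [(array([ 0.5087, -0.2044,  0.1836]), 0.62)]
read_boss [(array([0.5266, 0.2791, 0.1188]), 0.58)]
[-0.39442847 -0.8789483  -1.95673034]
```

View pics/s2.png

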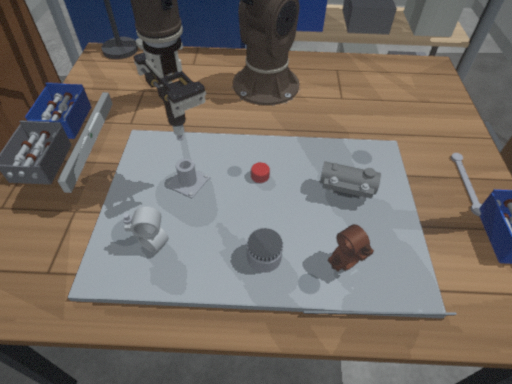

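The scene view shows the reader upright at (180,130), clear of the empty holder. I'll go about 70% of the way to the sleeve and refine the boss position with the wrist camera.

```bash
python3 -m pendant '[{"dx":0.2,"dy":0.17,"dz":0,"twist":0,"hand":0},{"dx":0.35,"dy":0.3,"dz":0,"twist":0,"hand":0},{"dx":0.46,"dy":0.39,"dz":0,"twist":0,"hand":0},{"dx":0.46,"dy":0.39,"dz":0,"twist":0,"hand":0},{"dx":0.46,"dy":0.39,"dz":0,"twist":0,"hand":0},{"dx":0.46,"dy":0.39,"dz":0,"twist":0,"hand":0},{"dx":0.46,"dy":0.39,"dz":0,"twist":0,"hand":0},{"dx":0.46,"dy":0.39,"dz":0,"twist":0,"hand":0},{"dx":0.46,"dy":0.39,"dz":0,"twist":0,"hand":0},{"dx":0.46,"dy":0.39,"dz":0,"twist":0,"hand":0},{"dx":0.46,"dy":0.39,"dz":0,"twist":0,"hand":0},{"dx":0.46,"dy":0.39,"dz":0,"twist":0,"hand":0},{"dx":0.46,"dy":0.39,"dz":0,"twist":0,"hand":0},{"dx":0.46,"dy":0.39,"dz":0,"twist":0,"hand":0},{"dx":0.35,"dy":0.3,"dz":0,"twist":0,"hand":0},{"dx":0.2,"dy":0.17,"dz":0,"twist":0,"hand":0},{"dx":0,"dy":0,"dz":0,"twist":0,"hand":0},{"dx":0,"dy":0,"dz":0,"twist":0,"hand":0},{"dx":0,"dy":0,"dz":0,"twist":0,"hand":0}]'
python3 look.py w3 read_boss sleeve reader_tip
python3 - <<'E'
import numpy as np,cv2
P=np.load("pics/w3.npy");X,Y,Z=P[...,0],P[...,1],P[...,2]
m=(Z>.1115)&(Z<.125)&(abs(X-.529)<.03)&(abs(Y-.28)<.03)
p=P[m]; print(len(p),np.percentile(p[:,2],[10,50,90]),p.mean(0),cv2.minEnclosingCircle((p[:,:2]*1000).astype(np.float32)))
E
```

```text
t: 10.12
tcp_pos: [0.5232, 0.1396, 0.2869]
orientation: [-3.141, 0.001, 2.231]
contact_force: [-0.4, -0.4, -1.9]
gripper_width: 0.0299
grip_force: 35.0
10.1667 [0.5233 0.1394 0.287 ] [-1.7996e+02  4.0000e-02  1.2780e+02] [ 0.12  0.34 -0.63  1.68  0.21  1.2   0.1 ] [ 0.84 -0.04 -2.73]
read_boss [(array([0.528 , 0.28  , 0.1151]), 0.79)]
sleeve [(array([0.5139, 0.2391, 0.0286]), 0.67)]
reader_tip [(array([0.5259, 0.1379, 0.1872]), 0.55)]
cam [0.475 0.203 0.426]
821 [0.1133723  0.11438248 0.11538491] [0.52837899 0.2778481  0.11437523] ((528.7843627929688, 277.59320068359375), 15.083126068115234)
```

View pics/w3.png

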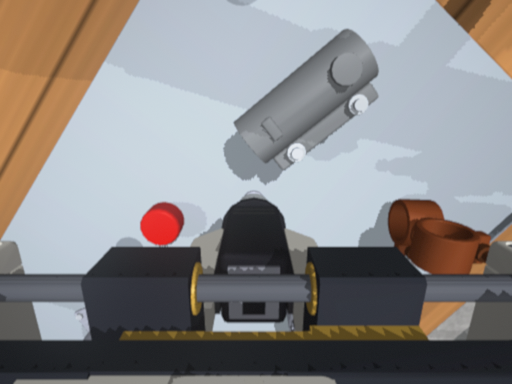

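The boss is at (347,70) in the wrist view, with the oblong rib at (272,128). The fit gives (0.5285, 0.2785, ~0.115) with radius 15.1 mm, which matches. Next I'll move to 25 mm above it.

```bash
python3 -m pendant '[{"dx":0.13,"dy":0.12,"dz":0,"twist":0,"hand":0},{"dx":0.24,"dy":0.2,"dz":0,"twist":0,"hand":0},{"dx":0.24,"dy":0.2,"dz":0,"twist":0,"hand":0},{"dx":0.24,"dy":0.2,"dz":0,"twist":0,"hand":0},{"dx":0.24,"dy":0.2,"dz":0,"twist":0,"hand":0},{"dx":0.24,"dy":0.2,"dz":0,"twist":0,"hand":0},{"dx":0.24,"dy":0.2,"dz":0,"twist":0,"hand":0},{"dx":0.24,"dy":0.2,"dz":0,"twist":0,"hand":0},{"dx":0.24,"dy":0.2,"dz":0.2,"twist":0,"hand":0},{"dx":0.24,"dy":0.2,"dz":0.2,"twist":0,"hand":0},{"dx":0.24,"dy":0.2,"dz":0.2,"twist":0,"hand":0},{"dx":0.14,"dy":0.115,"dz":0.2,"twist":0,"hand":0},{"dx":0,"dy":0,"dz":0.2,"twist":0,"hand":0},{"dx":0,"dy":0,"dz":0.175,"twist":0,"hand":0},{"dx":0,"dy":0,"dz":0,"twist":0,"hand":0},{"dx":0,"dy":0,"dz":0,"twist":0,"hand":0},{"dx":0,"dy":0,"dz":0,"twist":0,"hand":0},{"dx":0,"dy":0,"dz":0,"twist":0,"hand":0},{"dx":0,"dy":0,"dz":0,"twist":0,"hand":0}]'
python3 - <<'E'
from h import *
for c in("scene","top"):
    f=vision.grab_frame(c); cv2.imwrite(f"pics/{c}3.png",f["pixels"])
    for t in ("reader_tip","read_boss"): print(t,[(np.round(r["location"],4),round(r["conf"],2)) for r in place_of(t,f)[:2]])
    if c=="scene":
        cc=f["world_to_cam"]@np.array([.5285,.2785,.12,1]); fl=192/np.tan(np.radians(f["fovy"])/2)
        u,v=int(f["cx"]+fl*cc[0]/-cc[2]),int(f["cy"]-fl*cc[1]/-cc[2]); print(u,v)
        cv2.imwrite("pics/s3c.png",cv2.resize(f["pixels"][v-60:v+60,u-80:u+80],(800,600),interpolation=cv2.INTER_CUBIC))
print(readout.observe()["contact_force"])
E
```

```text
t: 11.9
tcp_pos: [0.5284, 0.2799, 0.2407]
orientation: [3.141, 0.0, 2.232]
contact_force: [0.7, -0.0, -2.6]
gripper_width: 0.0301
grip_force: 35.0
reader_tip [(array([0.5284, 0.2806, 0.1356]), 0.61), (array([0.5283, 0.2814, 0.1148]), 0.42)]
read_boss [(array([0.5263, 0.2825, 0.1154]), 0.72)]
370 169
reader_tip []
read_boss [(array([0.5234, 0.2785, 0.113 ]), 0.57)]
[-0.1502955   0.10941337 -2.65635565]
```

View pics/s3c.png

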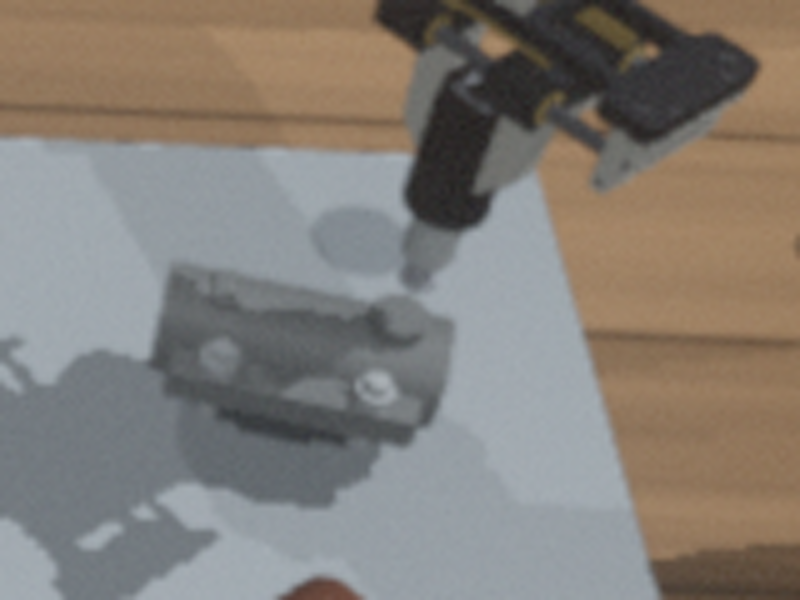

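The scene crop shows the nose tip at (418,280) just above the boss at (402,318), which is consistent with 25 mm overhead. I'll hold still, then descend to about 5 mm above it.

```bash
python3 -m pendant '[{"dx":0,"dy":0,"dz":0,"twist":0,"hand":0},{"dx":0,"dy":0,"dz":0,"twist":0,"hand":0},{"dx":0,"dy":0,"dz":0,"twist":0,"hand":0},{"dx":0,"dy":0,"dz":0,"twist":0,"hand":0},{"dx":0,"dy":0,"dz":0,"twist":0,"hand":0},{"dx":0,"dy":0,"dz":0,"twist":0,"hand":0},{"dx":0,"dy":0,"dz":0,"twist":0,"hand":0},{"dx":0,"dy":0,"dz":0,"twist":0,"hand":0},{"dx":0,"dy":0,"dz":0,"twist":0,"hand":0},{"dx":0,"dy":0,"dz":0,"twist":0,"hand":0},{"dx":0,"dy":0,"dz":0,"twist":0,"hand":0},{"dx":0,"dy":0,"dz":0,"twist":0,"hand":0},{"dx":0,"dy":0,"dz":0,"twist":0,"hand":0},{"dx":0,"dy":0,"dz":0,"twist":0,"hand":0},{"dx":0,"dy":0,"dz":0,"twist":0,"hand":0},{"dx":0,"dy":0,"dz":0,"twist":0,"hand":0},{"dx":0,"dy":0,"dz":0,"twist":0,"hand":0},{"dx":0,"dy":0,"dz":0,"twist":0,"hand":0}]'
python3 -m pendant '[{"dx":0,"dy":0,"dz":0.05,"twist":0,"hand":0},{"dx":0,"dy":0,"dz":0.05,"twist":0,"hand":0},{"dx":0,"dy":0,"dz":0.05,"twist":0,"hand":0},{"dx":0,"dy":0,"dz":0.05,"twist":0,"hand":0},{"dx":0,"dy":0,"dz":0.05,"twist":0,"hand":0},{"dx":0,"dy":0,"dz":0.05,"twist":0,"hand":0},{"dx":0,"dy":0,"dz":0.05,"twist":0,"hand":0},{"dx":0,"dy":0,"dz":0.05,"twist":0,"hand":0},{"dx":0,"dy":0,"dz":0.05,"twist":0,"hand":0},{"dx":0,"dy":0,"dz":0.05,"twist":0,"hand":0},{"dx":0,"dy":0,"dz":0,"twist":0,"hand":0},{"dx":0,"dy":0,"dz":0,"twist":0,"hand":0},{"dx":0,"dy":0,"dz":0,"twist":0,"hand":0}]'
```

```text
t: 13.7
tcp_pos: [0.5281, 0.2801, 0.2401]
orientation: [-3.142, 0.0, 2.232]
contact_force: [1.2, 0.6, -1.7]
gripper_width: 0.0298
grip_force: 35.0
t: 14.78
tcp_pos: [0.5281, 0.2802, 0.2202]
orientation: [3.142, 0.0, 2.233]
contact_force: [-1.0, 0.7, -2.0]
gripper_width: 0.0297
grip_force: 35.0
```

```bash
python3 -m pendant '[{"dx":0,"dy":0,"dz":0.025,"twist":0,"hand":0},{"dx":0,"dy":0,"dz":0.025,"twist":0,"hand":0},{"dx":0,"dy":0,"dz":0.025,"twist":0,"hand":0},{"dx":0,"dy":0,"dz":0.025,"twist":0,"hand":0},{"dx":0,"dy":0,"dz":0,"twist":0,"hand":0},{"dx":0,"dy":0,"dz":0,"twist":0,"hand":0}]'
python3 -m pendant '[{"dx":0,"dy":0,"dz":0.025,"twist":0,"hand":0},{"dx":0,"dy":0,"dz":0.025,"twist":0,"hand":0},{"dx":0,"dy":0,"dz":0,"twist":0,"hand":0},{"dx":0,"dy":0,"dz":0,"twist":0,"hand":0}]'
```

```text
t: 15.28
tcp_pos: [0.528, 0.2801, 0.216]
orientation: [-3.141, -0.0, 2.232]
contact_force: [0.2, 1.3, -1.8]
gripper_width: 0.03
grip_force: 35.0
t: 15.62
tcp_pos: [0.5281, 0.2803, 0.2144]
orientation: [3.141, 0.0, 2.233]
contact_force: [-0.2, -0.1, 1.6]
gripper_width: 0.0298
grip_force: 35.0
```

```bash
python3 -m pendant '[{"dx":0,"dy":0,"dz":0.025,"twist":0,"hand":0},{"dx":0,"dy":0,"dz":0.025,"twist":0,"hand":0},{"dx":0,"dy":0,"dz":0.025,"twist":0,"hand":0},{"dx":0,"dy":0,"dz":0,"twist":0,"hand":0},{"dx":0,"dy":0,"dz":0,"twist":0,"hand":0},{"dx":0,"dy":0,"dz":0,"twist":0,"hand":0}]'
python3 -c "
from h import *
z=[]
for i in range(6):
    vision.grab_frame('top'); s=readout.observe(); z.append([s['contact_force'][2],s['tcp_pos'][2]])
print(np.mean(z,0),np.std(z,0))"
```

```text
t: 16.12
tcp_pos: [0.5282, 0.2802, 0.2113]
orientation: [3.141, 0.0, 2.233]
contact_force: [-1.5, -0.6, 3.7]
gripper_width: 0.0298
grip_force: 35.0
[3.90990235 0.21122875] [1.78327883e-01 3.15696398e-05]
```

Force (6.2 N, about 3.7 mm) and travel agree, so I'm pressing 2.2 mm further.

```bash
python3 -m pendant '[{"dx":0,"dy":0,"dz":0.02,"twist":0,"hand":0},{"dx":0,"dy":0,"dz":0.02,"twist":0,"hand":0},{"dx":0,"dy":0,"dz":0.016,"twist":0,"hand":0},{"dx":0,"dy":0,"dz":0,"twist":0,"hand":0},{"dx":0,"dy":0,"dz":0,"twist":0,"hand":0},{"dx":0,"dy":0,"dz":0,"twist":0,"hand":0},{"dx":0,"dy":0,"dz":0,"twist":0,"hand":0},{"dx":0,"dy":0,"dz":0,"twist":0,"hand":0}]'
python3 -c "
from h import *
z=[]
for i in range(6):
    f=vision.grab_frame('scene'); s=readout.observe(); z.append([s['contact_force'][2],s['tcp_pos'][2]])
print(np.mean(z,0),np.std(z,0))
cv2.imwrite('pics/end.png',cv2.resize(f['pixels'][109:229,290:450],(800,600),interpolation=cv2.INTER_CUBIC))"
```

```text
t: 17.08
tcp_pos: [0.5281, 0.2803, 0.209]
orientation: [3.141, 0.0, 2.233]
contact_force: [-1.8, -1.1, 5.9]
gripper_width: 0.0297
grip_force: 35.0
[5.19239863 0.20900006] [4.02322188e-01 9.63601590e-06]
```

View pics/end.png

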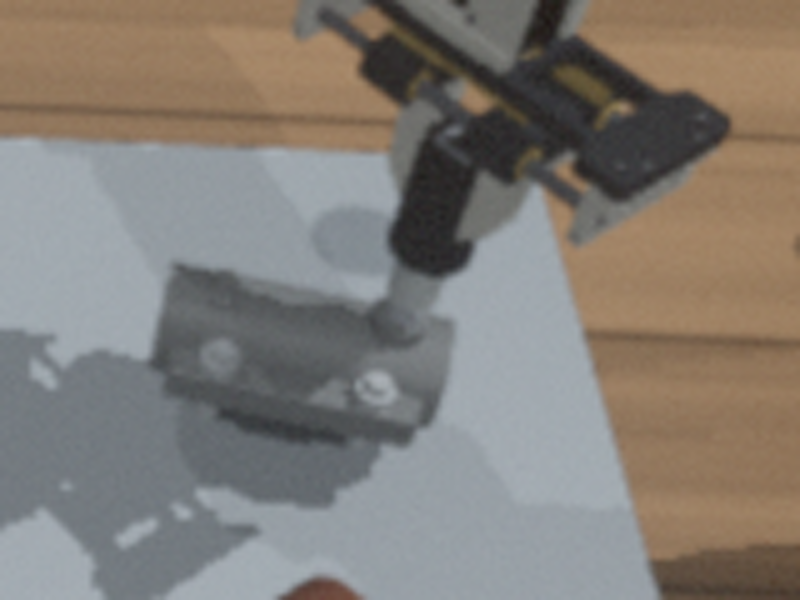

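The nose sits on the boss at about (400,315). The press is about 7.7 N, so the nose is about 5.7 mm in and steady.

```bash
python3 -c "
from plant import robot
print(robot.finish_job())"
```

```text
the job is handed in; nothing more can be done
None
```

The job is handed in with the reader still gripped, upright and pressed steadily on the read boss at about 7.7 N, which puts its nose about 5.7 mm in by the wrist force and arm travel; the hand-in call returned no verdict.

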